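# Stage an arbor and hold back the sprung centre of the bench centres

### The job

Get the bench centres ready for me to load: take the arbor with the brass collar out of the wooden rack and lay it in the two white vees on the front of the bench centres, midway between the heads, with its brass collar at the fixed head's end. Then draw the sprung centre back by its yellow-knobbed post until the cursor lines up with the red index, and finish while still holding it there, without letting go, so that I can lift the arbor onto the centres; leave the other arbor and the other things on the bench where they are.

Things in the scene. Friction and masses are not known exactly. Their poses are not given: they have to be found in the camera images.
- centres: Bench centres, green-grey, fixed; 100 x 340 mm. Origin: middle of its footprint on the bench; +y along the bed to the fixed head, +x to the machine's front (loading vees), z up. Centre line above the origin at 95 mm. Bed 84 mm wide, top at 45. Fixed head y 88 to 166, sprung head y -84 to -178, tops at 117; cone tips y = 58 and -58; the sprung head has a scale ledge at x 14 to 48, top at 116.
- rest (a point): Midpoint of the axis of an arbor lying in both white vees: 80 mm in front of the centre line, 75 mm above the bench. Axes as centres; the arbor lies along y. Vees 8 mm wide at y = -33 and +33 mm, 45 degree flanks, tips 12 mm either side of the axis, 2 mm above it. Between the vees it is free down to 35 mm above the bench, except for the bed (starts 38 mm behind the axis, top at 45).
- quill (a joint): How far the sprung centre is drawn back, in m: 0 at rest (spring home), grows as the post is pulled along -y of centres, hard stop at 0.036. Spring: about 4 N at the start, rising 0.22 N per mm; it flies home when let go.
- post: The sprung centre with its finger post, one moving piece. The post stands on top of the sprung head: 9 mm steel neck, on it a yellow knob 18 mm in diameter and 27 mm tall (133 to 160 mm above the bench). Origin: under the post's axis at bench height. Axes as centres.
- grip (a point): Middle of the yellow knob, on its axis, 146 mm above the bench (30 mm above the top of the head).
- cursor (a point): Tip of the cursor: the white line on top of the thin black tongue, 6 mm wide, that runs from the post's foot over the scale ledge towards the machine's front (+x); 121 mm above the bench. It moves with the post.
- index_line (a point): Tip of the white line of the red index clip, at the front edge of the scale ledge, 121 mm above the bench, axes as centres; the clip is fixed, elsewhere on the ledge each time. The cursor is on the mark when both have the same y along the machine, 12 to 28 mm of pull. The clip does not stop the cursor.
- rack: Wooden arbor rack, fixed, 150 x 92 mm. Origin: middle of its underside. The arbors lie along its y in vees at y = -36 and +36 mm, one at x = -37, one at x = +37 mm, their axes 46 mm above the bench; between the vees it is free down to 14 mm above the bench.
- brass_arbor: The arbor to stage: steel bar 14 mm in diameter and 126 mm long with a brass collar 24 mm in diameter and 8 mm wide near one end; about 0.16 kg. Origin: middle of its axis; +y along its axis to the collar. It starts in either place of the rack, collar to the rack's +y.
- brass_collar (a point): Centre of the brass collar, 52 mm from the arbor's origin along its +y.
- blue_arbor: A like arbor with a blue collar, in the other place of the rack; stays there. Origin: middle of its axis.
- gauge_stand: Dial gauge on a stand with a square grey base, 50 mm wide, 0.17 m high; stays. Origin: middle of its underside.
- chuck: Small three-jaw chuck, steel, 72 mm in diameter, 46 mm high; stays. Origin: middle of its underside.
- carton: Orange carton 45 x 60 x 50 mm; stays. Origin: middle of its underside.
- spanner: Spanner 140 mm long, lying on the bench; stays.
There are look-alikes about, which are no part of the job. What is shaped like the brass_arbor but purple is not meant.

How it is judged:
On the way:
1. the brass-collared arbor lies in both vees, collar to the fixed head, let go, before the sprung centre is drawn (distance between brass_arbor and rest below 0.01 m and angle between the y axis of brass_arbor and the y axis of centres, either way round below 0.06 rad and y of brass_collar in the frame of rest above 0.03 m and contact force between the fingers and brass_arbor below 0.1 N and linear speed of brass_arbor below 0.03 m/s and value of joint quill below 0.006 m), for 0.2 s.
At the end, for the whole second after the job is handed in: The cursor stands within 3 mm of the red index along the machine, still, held by the fingers on the post (more than 2 N); the brass-collared arbor lies at rest in both vees, untouched, its middle within 10 mm of midway, its collar at the fixed head's end (y of cursor in the frame of index_line between -0.003 and 0.003 m and velocity of joint quill between -0.005 and 0.005 m/s and contact force between the fingers and post above 2 N and distance between brass_arbor and rest below 0.01 m and z of brass_arbor in the frame of rest between -0.004 and 0.004 m and angle between the y axis of brass_arbor and the y axis of centres, either way round below 0.06 rad and y of brass_collar in the frame of rest above 0.03 m and contact force between the arm and brass_arbor below 0.1 N and linear speed of brass_arbor below 0.03 m/s); the arm keeps its last pose, push and grip.
It fails at once if the other arbor is shifted by more than 15 mm (distance of blue_arbor from where it was at the start of the episode above 0.015 m).
It fails at once if a thing on the bench is shifted by more than 25 mm (distance of any of gauge_stand, chuck, carton, spanner from where it was at the start of the episode above 0.025 m).
It also fails if it takes over 48 s, if anything falls off the work surface, if the arm or the gripper's body presses on something with over 40 N, if the wrist force passes 120 N, or if a joint passes its speed limit or range.

### The arm

A 7-joint arm with a two-finger parallel gripper is mounted at the origin on the work surface. World frame = base frame: x ahead of the robot, y to its left, z up, the work surface at z = 0. Lengths are in m, angles in rad, forces in N, time in s.
With the tool pointing down it reaches from about 0.425 to 0.95 m from the base axis. Payload 4.7 kg.
Tool frame: the origin (TCP) lies between the finger pads; the fingertips stand 25 mm ahead of it and the grasp point (between the pads) lies 6 mm ahead of it; x points along the fingers, z is the direction in which the jaws open and shut, and the axes are right-handed (so a half turn about x gives the same grasp; the last joint's range is limited). The gripper opens to 85 mm and grips with 20 to 120 N. Pads are 22 mm wide; open, the fingers measure 114 mm over their backs; the gripper's body (76 mm by 85 mm) begins 54 mm behind the grasp point. The pads swing forward as they close: fully open they stand 13 mm farther back than shut.
Start: joints at [-1.376, 0.469, -0.049, 1.532, 0.024, 1.141, -0.082], TCP at [0.15, 0.658, 0.226] pointing down, gripper open.
Joint ranges: [-2.59, 2.59], [-0.33, 1.99], [-1.39, 1.29], [0.1, 2.45], [-1.04, 4.18], [0.21, 1.99], [-2.66, 2.66]. Speed limits (rad/s): [2.57, 2.57, 3.14, 3.14, 3.14, 3.14, 3.14].

### API

Orientations are given as a 3x3 rotation matrix whose columns are the frame's x, y, z axes.
In Python, from rig import * gives the robot as it stands. Calls block until the motion is done:
- movep(position, orientation): joint-space move of the TCP to a pose.
- move_l(position, attitude=None, feed=0.15, until_force=None): straight line of the TCP; attitude=None keeps the orientation; feed is the mean speed in m/s. With until_force (N) it stops when the force on the tool has changed by that much, and returns True; else False.
- move_joints(angles): joint-space move.
- command_gripper(opening, newtons=None): finger opening in m; newtons is the grip in N (None keeps the last); returns when the fingers have stopped.
- sleep(seconds).
- inverse_kinematics(position, orientation): joint angles nearest the present ones, or None.
- sense(): the state.
- camera(name): name is "scene" or "top" or "wrist"; returns (picture, depth): 480x640x3 uint8, red, green, blue; 480x640 float32, m along the optical axis (not along the pixel's ray), 0 where there is no reading.
- camera_params(name): a dict with "K" (3x3 intrinsics, pixels), "position" and "rotation" of the camera in the world; the wrist camera has in their place "tool_from_camera" (4x4, takes a point from camera to tool coordinates, whose origin is the TCP and whose axes are the tool frame's). Camera axes: x right, y down, z forward; pixel columns grow to the right and rows downward; lengths in m; the calibration is good to about 2 mm. A picture is of the moment at which its call begins: read the wrist's pose just before it. camera_params takes no time and is no camera call.
A pose or a line that the arm cannot do raises Unreachable and nothing moves.
- finish_job(): hands the job in, once; it reports no verdict.
The state is a dict: "time_s": time; "joint_pos": joint angles; "qd": joint speeds; "joint_efforts": joint torques, N m; "position": TCP position; "tcp_rot": TCP orientation; "wrist_force": force on the tool from outside, world axes, zero at the start; "ft_torque": the same for the moment, N m; "finger_gap": finger opening in m.
Only numpy, scipy, OpenCV 4.12 (cv2) and the standard library are available. Lean on these libraries where they do the work, as an engineer would, in place of code of your own. Each camera call takes 0.05 s, during which the arm holds its last target. There are 200 camera calls.

## Working session

There is one attempt and no reset: what is moved stays moved. The work goes in short steps, each a Python script; the robot and the scene stay as the last script left them, time stands still between calls to the robot, and variables do not carry over. Pictures are saved under pics/ and viewed, about 8 in all and at most 12, crops included, and the job is handed in when it is done.

```bash
mkdir -p pics; ls; python3 - <<'E'
from rig import *
import cv2,numpy as np
for n in ("top","scene"):
    p,d=camera(n); cv2.imwrite(f"pics/{n}0.png",p[...,::-1]); np.save(f"{n}0.npy",d); c=camera_params(n); print(n,c)
print(sense()["time_s"])
E
```

```text
pics
top {'K': array([[552.3969934 ,   0.        , 313.34703762],
       [  0.        , 552.3969934 , 245.13091489],
       [  0.        ,   0.        ,   1.        ]]), 'position': array([0.37418441, 0.1004751 , 1.22618374]), 'rotation': array([[-0.00310543, -0.99007923,  0.14047586],
       [-0.999992  ,  0.00272038, -0.00293296],
       [ 0.00252171, -0.14048385, -0.99007976]])}
scene {'K': array([[434.53817291,   0.        , 318.25637642],
       [  0.        , 434.53817291, 237.36774994],
       [  0.        ,   0.        ,   1.        ]]), 'position': array([ 1.12349517, -0.12318093,  0.68491304]), 'rotation': array([[ 0.32540759,  0.62775414, -0.70713128],
       [ 0.94548738, -0.22612734,  0.23435027],
       [-0.01278736, -0.74484305, -0.66711717]])}
0.1
```

View pics/top0.png

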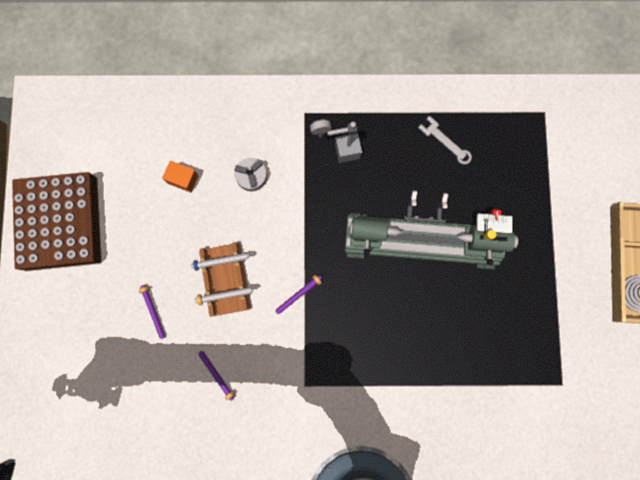

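View pics/scene0.png

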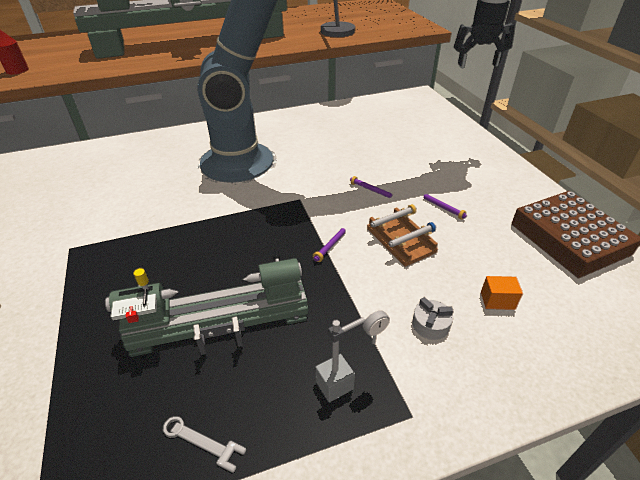

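Top view: rack at about (225,280), with the brass arbor's collar near (200,299) and the blue one's near (196,265). The centres lie around (430,237) with the fixed head on the left, the vees up at (413,197) and (444,202), and the yellow knob at (491,234). I'll look at enlarged crops.

```bash
python3 - <<'E'
import cv2,numpy as np
a=cv2.imread("pics/top0.png")
c1=cv2.resize(a[180:280,335:535],None,fx=4,fy=4,interpolation=cv2.INTER_CUBIC)
c2=cv2.resize(a[235:325,180:280],None,fx=4,fy=4,interpolation=cv2.INTER_CUBIC)
cv2.imwrite("pics/c1.png",c1)
cv2.imwrite("pics/c2.png",c2)
E
```

```text
(no output)
```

View pics/c1.png

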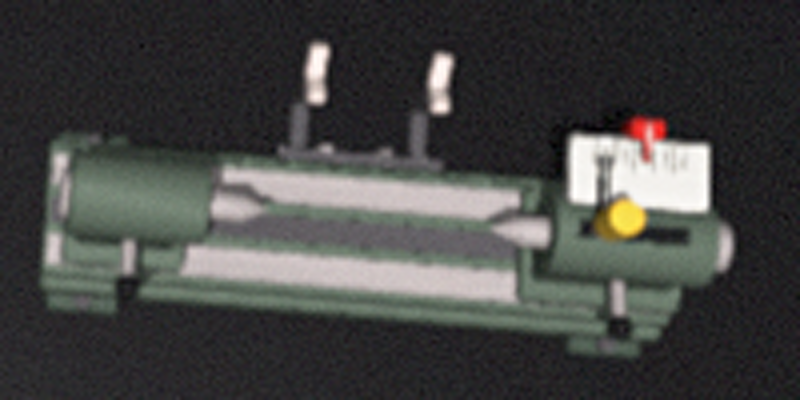

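View pics/c2.png

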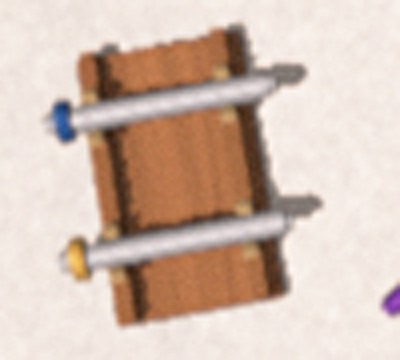

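Crop: cone tips at full-image pixels (401,230) and (458,237), vees at (414.5,198) and (445,201), knob (491.8,234.3), index tip (496.5,219.5). Brass arbor ends at (195.8,300.5) and (252.5,290.5). Blue arbor lies farther from the base.

```bash
cat > h.py <<'E'
import numpy as np, cv2
from rig import *
def ray(u,v,z,K,p,R):
    d=R@np.linalg.solve(K,[u,v,1.]); return p+d*(z-p[2])/d[2]
def top(u,v,z):
    c=camera_params("top"); return ray(u,v,z,c["K"],c["position"],c["rotation"])
def wpose(s):
    T=camera_params("wrist")["tool_from_camera"]; R=s["tcp_rot"]
    return R@T[:3,3]+s["position"], R@T[:3,:3]
def down(yaw):
    # tool x down, jaw axis z along heading yaw in world
    x=np.array([0,0,-1.]); z=np.array([np.cos(yaw),np.sin(yaw),0]); return np.c_[x,np.cross(z,x),z]
E
python3 - <<'E'
from h import *
np.set_printoptions(precision=4,suppress=True)
P={k:top(*v) for k,v in dict(knob=(491.75,234.25,.16),tf=(401.25,230,.095),ts=(458,237.25,.095),vl=(414.5,198.25,.07),vr=(445,200.75,.07),idx=(496.5,219.5,.121),cur=(486,219.25,.121),e1=(195.75,300.5,.046),e2=(252.5,290.5,.046),b1=(192,265.25,.046),b2=(248,256.25,.046)).items()}
for k in P: print(k,P[k])
v=P['tf']-P['ts'];print("yaw centres y axis off world y",np.arctan2(-v[0],v[1]),np.linalg.norm(v))
v=P['vl']-P['vr'];print(np.arctan2(-v[0],v[1]),np.linalg.norm(v))
v=P['e1']-P['e2'];print("arbor",np.arctan2(-v[0],v[1]),np.linalg.norm(v), (P['e1']+P['e2'])/2)
s=sense();print(s["tcp_rot"],camera_params("wrist"))
E
```

```text
knob [ 0.546  -0.2518  0.16  ]
tf [ 0.5659 -0.0856  0.095 ]
ts [ 0.5504 -0.2029  0.095 ]
vl [ 0.639  -0.1198  0.07  ]
vr [ 0.6334 -0.1849  0.07  ]
idx [ 0.5827 -0.2758  0.121 ]
cur [ 0.5832 -0.2545  0.121 ]
e1 [0.4234 0.3474 0.046 ]
e2 [0.4443 0.227  0.046 ]
b1 [0.4987 0.3575 0.046 ]
b2 [0.5179 0.2376 0.046 ]
yaw centres y axis off world y -0.13182064473169572 0.1183788636037594
-0.08627281466697452 0.06537688826913711
arbor 0.171695968781194 0.12217851801201308 [0.4338 0.2872 0.046 ]
[[-0.0003 -0.9751  0.2219]
 [-0.0017  0.2219  0.9751]
 [-1.     -0.     -0.0017]] {'K': array([[370.4952,   0.    , 318.956 ],
       [  0.    , 370.4952, 242.5186],
       [  0.    ,   0.    ,   1.    ]]), 'tool_from_camera': array([[-0.0001, -0.3185,  0.9479, -0.1487],
       [ 0.0012, -0.9479, -0.3185,  0.0813],
       [ 1.    ,  0.0011,  0.0005, -0.    ],
       [ 0.    ,  0.    ,  0.    ,  1.    ]])}
```

```bash
python3 - <<'E'
from h import *
q0=np.array(sense()["joint_pos"])
for p,y in (((.434,.287,.2),.172),((.434,.287,.052),.172),((.637,-.153,.18),-.12),((.546,-.252,.2),-.12),((.541,-.29,.155),-.12)):
  for f in (0,np.pi):
    q=inverse_kinematics(p,down(y+f)); print(p,f,None if q is None else np.round(q,2))
movep((.434,.287,.2),down(.172))
command_gripper(.045,40)
s=sense(); p,d=camera("wrist"); cv2.imwrite("pics/w1.png",p[...,::-1]); print(s)
E
```

```text
(0.434, 0.287, 0.2) 0 [-0.97  0.25  0.36  1.94 -0.11  0.97 -0.38]
(0.434, 0.287, 0.2) 3.141592653589793 [-0.47  0.25 -0.23  1.92  0.07  0.98  2.58]
(0.434, 0.287, 0.052) 0 [-0.9   0.46  0.3   2.07 -0.22  0.65 -0.28]
(0.434, 0.287, 0.052) 3.141592653589793 [-0.42  0.47 -0.31  2.04  0.23  0.67  2.44]
(0.637, -0.153, 0.18) 0 [-0.46  0.65  0.98  1.67 -0.59  1.14  0.56]
(0.637, -0.153, 0.18) 3.141592653589793 [-0.52  0.72  1.11  1.68 -0.69  1.19 -2.5 ]
(0.546, -0.252, 0.2) 0 [-0.23  0.46  0.82  1.78 -0.38  1.06  0.6 ]
(0.546, -0.252, 0.2) 3.141592653589793 [-0.4   0.59  1.12  1.79 -0.58  1.14 -2.35]
(0.541, -0.29, 0.155) 0 [-0.13  0.53  0.77  1.79 -0.44  1.    0.7 ]
(0.541, -0.29, 0.155) 3.141592653589793 [-0.31  0.68  1.11  1.8  -0.69  1.1  -2.21]
{'time_s': 2.2833, 'joint_pos': array([-0.96969054,  0.24700532,  0.36331689,  1.94469123, -0.10562774,
        0.96809016, -0.38428152]), 'qd': array([ 0.00080847, -0.0010458 ,  0.00127896,  0.00102473,  0.00089336,
       -0.00407433,  0.00032949]), 'joint_efforts': array([-5.83505526e-02, -3.40400934e+01,  2.35127941e+00, -2.14604902e+01,
        7.01057797e-03,  4.63479028e-04,  5.86736633e-05]), 'position': array([0.43397278, 0.28707579, 0.19997395]), 'tcp_rot': array([[-1.71681216e-05, -1.71329973e-01,  9.85213703e-01],
       [-5.53731901e-05,  9.85213702e-01,  1.71329971e-01],
       [-9.99999998e-01, -5.16130119e-05, -2.64013558e-05]]), 'wrist_force': array([ 0.44374757, -1.4101322 ,  0.47404096]), 'ft_torque': array([-0.02203357, -0.00651035, -0.02893025]), 'finger_gap': 0.04519411249306452}
```

View pics/w1.png

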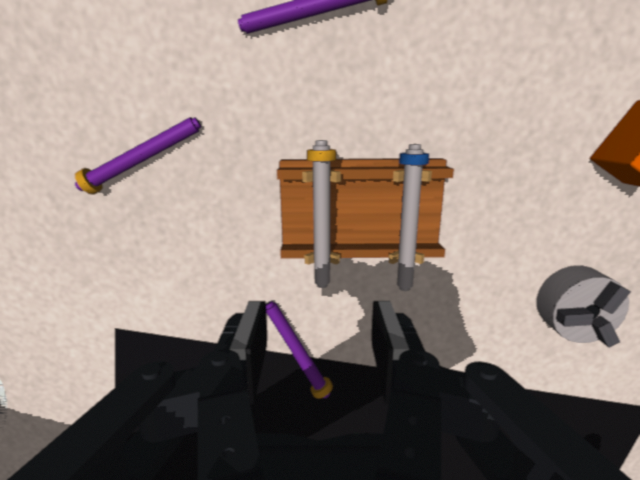

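Wrist view: brass arbor runs from the collar end (321,146) to the far end (321,281), parallel to the jaws. The collar centre is at (321,156).

```bash
python3 - <<'E'
from h import *
s=sense(); K=camera_params("wrist")["K"]; p,R=wpose(s)
a=ray(321,147,.046,K,p,R); b=ray(321.5,279,.046,K,p,R); v=a-b
print(a,b,np.linalg.norm(v),np.arctan2(-v[0],v[1]),(a+b)/2)
E
```

```text
[0.4259706  0.34647342 0.046     ] [0.44629896 0.23409023 0.046     ] 0.11420693244164837 0.17894934142772462 [0.43613478 0.29028183 0.046     ]
```

```bash
python3 - <<'E'
from h import *
R=down(.175)
move_l((.4355,.2875,.09),R,feed=.15)
print(move_l((.4355,.2875,.052),R,feed=.06,until_force=8))
command_gripper(0.0,40); print(sense()["finger_gap"],sense()["wrist_force"])
move_l((.4355,.2875,.25),R,feed=.2)
movep((.637,-.153,.25),down(-.11))
move_l((.637,-.153,.16),feed=.15)
s=sense(); p,d=camera("wrist"); cv2.imwrite("pics/w2.png",p[...,::-1]); print(s["time_s"],s["finger_gap"],s["position"])
np.save("w2.npy",d)
E
```

```text
False
1.2999273176296974e-05 [-0.03670067 -0.61037949  0.80803314]
8.1583 -4.126693601406303e-05 [ 0.63762043 -0.15314519  0.16083814]
```

View pics/w2.png

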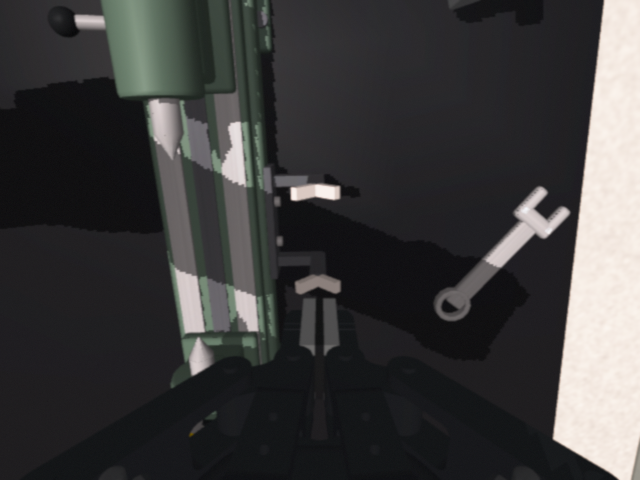

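The gripper closed on nothing (gap 0), so the grasp missed. This view shows the vees at (316,190) and (319,285). I'll see what happened at the rack.

```bash
python3 - <<'E'
from h import *
s=sense(); K=camera_params("wrist")["K"]; p,R=wpose(s); print(p)
for u,v,z in ((316,190,.07),(318.5,284,.07),(172,157,.095),(203,340,.095)): print(u,v,ray(u,v,z,K,p,R))
d=np.load("w2.npy")
for u,v in ((298,190),(312,286),(305,287),(172,150),(320,315),(312,330),(330,330)):
    print(u,v,p+R@(np.linalg.solve(K,[u,v,1.])*d[v,u]))
p,d=camera("top"); 
print(top(320.,142,.046))
cv2.imwrite("pics/t2.png",cv2.resize(p[225:335,130:330,::-1],None,fx=4,fy=4,interpolation=cv2.INTER_CUBIC))
E
```

```text
[ 0.64705128 -0.07198817  0.30993901]
316 190 [ 0.6409528  -0.11608705  0.07      ]
318.5 284 [ 0.63526301 -0.18306437  0.07      ]
172 157 [ 0.56246491 -0.08385764  0.095     ]
203 340 [ 0.55500907 -0.20392714  0.095     ]
298 190 [ 0.6297604  -0.11366554  0.07640722]
312 286 [ 0.63039562 -0.184803    0.06851166]
305 287 [ 0.62587743 -0.18214645  0.07467996]
172 150 [ 0.56472014 -0.07993744  0.09847054]
320 315 [ 0.6400756  -0.14272642  0.18504667]
312 330 [ 0.63721739 -0.14233529  0.19569353]
330 330 [ 0.64352614 -0.14329936  0.19526895]
[0.77248863 0.08151451 0.046     ]
```

View pics/t2.png

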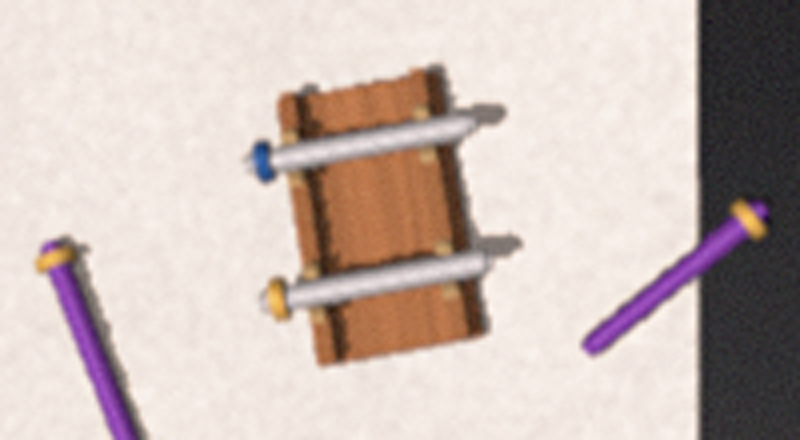

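The arbor is still in its rack place, undisturbed, so the fingers closed above it. I'll check where the fingertips really are from wrist depth.

```bash
python3 - <<'E'
from h import *
T=camera_params("wrist")["tool_from_camera"];K=camera_params("wrist")["K"]
d=np.load("w2.npy")
for u in (310,331):
  for v in range(286,350,6):
    print(u,v,np.round(T[:3,:3]@(np.linalg.solve(K,[u,v,1.])*d[v,u])+T[:3,3],4))
s=sense();print(s["position"],s["finger_gap"],s["joint_pos"])
E
```

```text
310 286 [ 0.0896 -0.0306 -0.0055]
310 292 [ 0.1604 -0.07   -0.0074]
310 298 [-0.0097  0.0108 -0.003 ]
310 304 [-0.0152  0.0109 -0.0029]
310 310 [-0.0205  0.0111 -0.0028]
310 316 [-0.0247  0.0109 -0.0027]
310 322 [-0.0295  0.0111 -0.0026]
310 328 [-0.0333  0.011  -0.0025]
310 334 [-0.0376  0.0112 -0.0024]
310 340 [-0.04    0.0104 -0.0023]
310 346 [-0.0432  0.0102 -0.0023]
331 286 [ 0.0859 -0.0288  0.0092]
331 292 [ 0.1599 -0.0698  0.0119]
331 298 [-0.0093  0.0106  0.0057]
331 304 [-0.0148  0.0107  0.0056]
331 310 [-0.0204  0.0111  0.0054]
331 316 [-0.0242  0.0106  0.0053]
331 322 [-0.0296  0.0112  0.0051]
331 328 [-0.0334  0.011   0.005 ]
331 334 [-0.0371  0.0109  0.0049]
331 340 [-0.0402  0.0106  0.0048]
331 346 [-0.0432  0.0102  0.0047]
[ 0.63786655 -0.15336483  0.16142565] 0.00024860656020869417 [-0.31390507  0.5766225   0.71512995  1.68248019 -0.42726754  1.04187571
  0.4303157 ]
```

The shut fingertips actually sit at tool x of about -0.008 rather than +0.025. The camera's height for the vees is right, so the offset is in the fingers. The real grasp point is about 27 mm behind the TCP, which matches the miss. I'll retry with that correction.

```bash
python3 - <<'E'
from h import *
R=down(.175)
move_l((.637,-.153,.25),feed=.25)
command_gripper(.045,40)
movep((.4355,.2875,.12),R)
move_l((.4355,.2875,.06),feed=.15)
hit=move_l((.4355,.2875,.019),feed=.06,until_force=8); print(hit,sense()["position"],sense()["wrist_force"])
command_gripper(0.0,40); g=sense()["finger_gap"]; print(g)
if g>.008 and not hit:
    move_l((.4355,.2875,.22),R,feed=.2)
    s=sense(); p,d=camera("wrist"); cv2.imwrite("pics/w3.png",p[...,::-1]); print(s["time_s"],s["finger_gap"],s["position"]); np.save("w3.npy",d)
E
```

```text
False [0.43575896 0.28746148 0.01907632] [ 0.24835033 -0.08393245 -0.55700605]
0.012707308234579506
14.025 0.012560992712622543 [0.43456787 0.28702437 0.21883121]
```

View pics/w3.png

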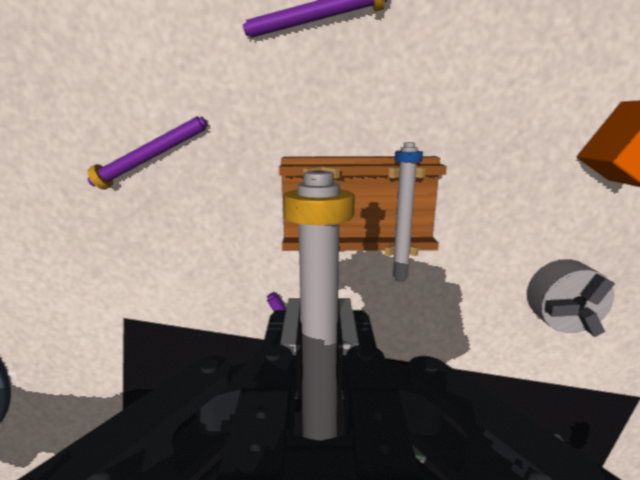

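The brass arbor is held, with its collar at (319,205) and pointing along tool +y. Next I measure how it sits in the grip.

```bash
python3 - <<'E'
from h import *
T=camera_params("wrist")["tool_from_camera"];K=camera_params("wrist")["K"]
d=np.load("w3.npy")
for u,v in ((319,174),(319,184),(319,192),(319,196),(319,205),(319,215),(319,220),(319,230),(319,260),(319,300),(319,340),(319,400),(319,436)):
    print(v,np.round(T[:3,:3]@(np.linalg.solve(K,[u,v,1.])*d[v,u])+T[:3,3],4))
E
```

```text
174 [-0.0309  0.0649  0.0006]
184 [-0.0305  0.0617  0.0006]
192 [-0.0335  0.0597  0.0006]
196 [-0.0338  0.0585  0.0006]
205 [-0.0388  0.0567  0.0006]
215 [-0.0394  0.0538  0.0006]
220 [-0.0374  0.0516  0.0006]
230 [-0.0325  0.047   0.0006]
260 [-0.0341  0.0371  0.0006]
300 [-0.0335  0.022   0.0007]
340 [-0.0338  0.0062  0.0007]
400 [-0.0338 -0.0203  0.0007]
436 [-0.0333 -0.0384  0.0007]
```

```bash
python3 - <<'E'
from h import *
R=down(-.09); c=R[:,1]; t=np.array([.638,-.151,0])-.0015*c
P=lambda z: t+[0,0,z]
movep(P(.18),R)
move_l(P(.075),R,feed=.15)
hit=move_l(P(.044),R,feed=.04,until_force=5); s=sense(); print(hit,s["position"],s["wrist_force"],s["finger_gap"])
command_gripper(.03); command_gripper(.045)
move_l(P(.16),R,feed=.12)
s=sense(); p,d=camera("wrist"); cv2.imwrite("pics/w4.png",p[...,::-1]); print(s["time_s"],s["position"]); np.save("w4.npy",d)
p,d=camera("top"); cv2.imwrite("pics/t4.png",p[...,::-1])
E
```

```text
True [ 0.63647001 -0.15223279  0.04872965] [-2.44666714 -0.45902928  3.30821892] 0.012434213779742657
19.0 [ 0.63734653 -0.15210408  0.15907289]
```

View pics/w4.png

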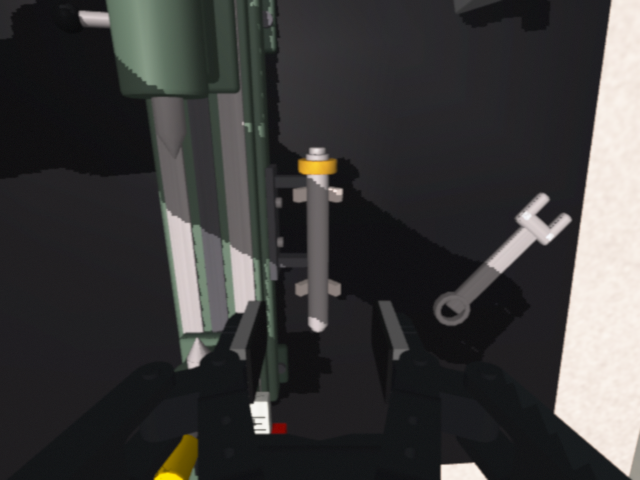

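The arbor lies in both vees, collar at (318,166) toward the fixed head, vees at (318,194) and (318,288). Next, a close look at knob, cursor and index.

```bash
python3 - <<'E'
from h import *
s=sense();K=camera_params("wrist")["K"];p,R=wpose(s);d=np.load("w4.npy")
for v in (180,200,240,280,315):
    print(v,p+R@(np.linalg.solve(K,[318,v,1.])*d[v,318]))
for u,v in ((318,150),(318,330)): print(ray(u,v,.077,K,p,R))
move_l((.62,-.2,.24),feed=.25)
movep((.56,-.335,.24),down(-.09))
s=sense(); p,d=camera("wrist"); cv2.imwrite("pics/w5.png",cv2.resize(p[100:340,200:440,::-1],None,fx=2.5,fy=2.5,interpolation=cv2.INTER_CUBIC)); print(s["time_s"],s["position"]); np.save("w5.npy",d)
E
```

```text
180 [ 0.64147089 -0.10617279  0.08245703]
200 [ 0.64035436 -0.1185792   0.08183635]
240 [ 0.63806422 -0.14413634  0.08304866]
280 [ 0.63553517 -0.17226307  0.0822099 ]
315 [ 0.6332171  -0.19810131  0.08274865]
[ 0.64299503 -0.08895781  0.077     ]
[ 0.63182212 -0.21338116  0.077     ]
20.2667 [ 0.5600331  -0.33402523  0.23845864]
```

View pics/w5.png

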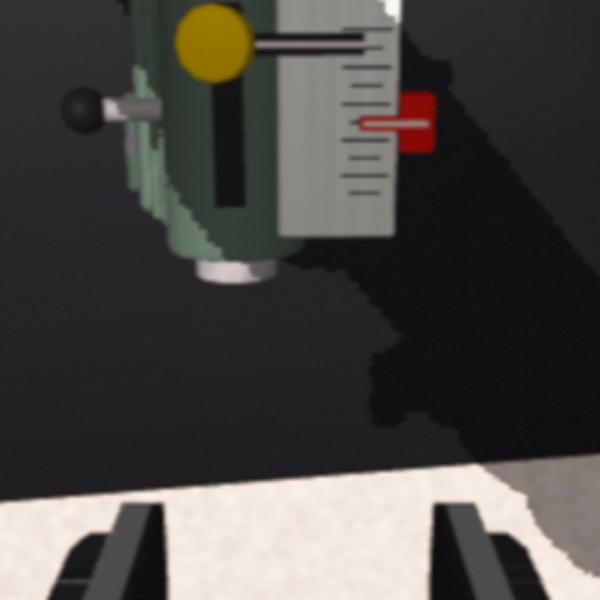

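```bash
python3 - <<'E'
from h import *
s=sense();K=camera_params("wrist")["K"];p,R=wpose(s)
yc=down(-.09)[:,1]
cur=ray(345.6,117.6,.121,K,p,R); idx=ray(344.8,149.6,.121,K,p,R); kn=ray(285.6,117.2,.16,K,p,R)
print(cur,idx,kn,"pull",(cur-idx)@yc)
Rk=down(-.09); k=np.array([kn[0],kn[1],0]); 
movep(k+[0,0,.20],Rk)
hit=move_l(k+[0,0,.123],feed=.08,until_force=6); print(hit,sense()["position"])
command_gripper(0,70); s=sense(); print(s["finger_gap"],s["wrist_force"],s["position"],s["time_s"])
p,d=camera("wrist"); cv2.imwrite("pics/w6.png",cv2.resize(p[200:440,200:440,::-1],None,fx=2.5,fy=2.5,interpolation=cv2.INTER_CUBIC)); np.save("w6.npy",d)
E
```

```text
[ 0.58660166 -0.25257063  0.121     ] [ 0.58469831 -0.27368943  0.121     ] [ 0.5492617  -0.24924787  0.16      ] pull 0.021204398980851583
False [ 0.54963912 -0.24955635  0.12353994]
0.015972527894200037 [-5.67615403  2.52800329  5.89010332] [ 0.54740964 -0.24916644  0.12358828] 22.2583
```

View pics/w6.png

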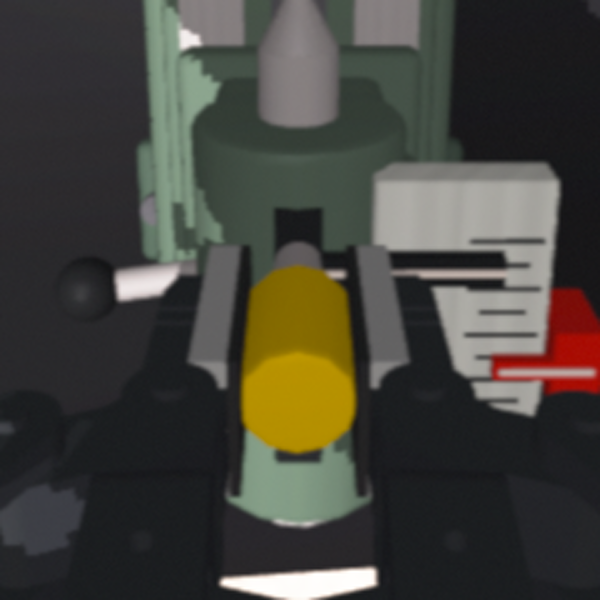

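Grip is good: gap 16 mm on the knob, cursor tip at crop (507,273), index tip at (492,374). Pulling most of the way, then I'll measure.

```bash
python3 - <<'E'
from h import *
s=sense();K=camera_params("wrist")["K"];p,R=wpose(s); Rk=down(-.09); yc=Rk[:,1]
a=ray(402.8,309.2,.121,K,p,R);b=ray(396.8,349.6,.121,K,p,R);print(a,b,"pull",(a-b)@yc)
p0=s["position"]; np.save("p0.npy",p0)
move_l(p0-.020*yc,Rk,feed=.02); sleep(.3)
s=sense(); print(s["position"],(s["position"]-p0)@yc,s["finger_gap"],s["wrist_force"],s["time_s"])
p,d=camera("wrist"); cv2.imwrite("pics/w7.png",cv2.resize(p[270:420,300:450,::-1],None,fx=4,fy=4,interpolation=cv2.INTER_CUBIC))
E
```

```text
[ 0.58628273 -0.25382014  0.121     ] [ 0.58305317 -0.27521421  0.121     ] pull 0.02159775346466119
[ 0.54595006 -0.26531557  0.12359197] -0.01622013830609985 0.016130557249792014 [-0.44203724  8.51258072  4.60026006] 23.7667
```

View pics/w7.png

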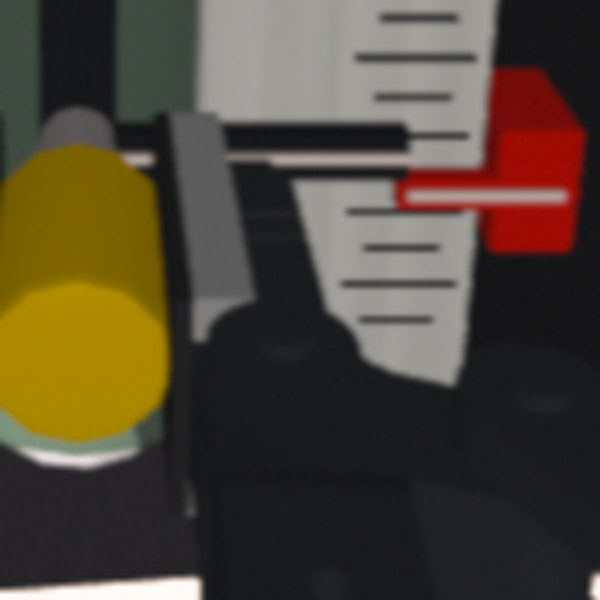

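The arm gives a little against the spring: 16.2 mm done of the 20 commanded. The cursor is at (402,309.8) and the index at (401,319), so about 5 mm remains. I'll correct by feedback.

```bash
python3 - <<'E'
from h import *
s=sense();K=camera_params("wrist")["K"];p,R=wpose(s); Rk=down(-.09); yc=Rk[:,1]; p0=np.load("p0.npy")
a=ray(402,309.75,.121,K,p,R);b=ray(401,319.1,.121,K,p,R);rem=(a-b)@yc
now=(p0-s["position"])@yc; goal=now+rem; print("rem",rem,"goal",goal)
cmd=.020+rem
for i in range(3):
    q=p0-cmd*yc; q[0]-=.0; move_l(q,Rk,feed=.02); sleep(.3)
    s=sense(); now=(p0-s["position"])@yc; print(cmd,now)
    if abs(goal-now)<.0006: break
    cmd+=goal-now
print(s["finger_gap"],s["wrist_force"],s["time_s"])
s=sense(); p,d=camera("wrist"); cv2.imwrite("pics/w8.png",cv2.resize(p[270:420,300:450,::-1],None,fx=4,fy=4,interpolation=cv2.INTER_CUBIC))
t,_=camera("top"); cv2.imwrite("pics/t8.png",cv2.resize(t[180:280,335:535,::-1],None,fx=4,fy=4,interpolation=cv2.INTER_CUBIC))
E
```

```text
rem 0.004840975070417184 goal 0.021051872246545682
0.024840975070417184 0.02067175714125907
0.016127268798240335 [-1.901236    8.14241659  4.778071  ] 24.5083
```

The picture limit is reached, so I'll check numerically: cursor-line and index-line rows, with the previous picture as reference. I'll also check that the arbor is still lying in the vees.

```bash
python3 - <<'E'
from h import *
for f in ("w7","w8"):
    a=cv2.resize(cv2.imread(f"pics/{f}.png"),(150,150),interpolation=cv2.INTER_AREA).astype(int)
    for x in (80,90,99,109,114): print(f,x,[(r,*a[r,x,::-1]) for r in range(30,56)] if f=="w8" and x in(90,109) else a[32:56,x].min(1))
s=sense(); print(s["time_s"],s["position"],s["qd"].round(4))
t0=cv2.imread("pics/t4.png"); t,d=camera("top")
diff=np.abs(t0[180:215,395:465,::-1].astype(int)-t[180:215,395:465]).max(2); print("vee area change",(diff>60).sum())
b=t[185:215,398:412]; m=(b[...,0]>150)&(b[...,2]<90); print("collar px",np.argwhere(m).mean(0) if m.any() else None,m.sum())
E
```

```text
w7 80 [ 22  18  22  22  24  53 106 148 145  93  42  29  62 113 142 149 150 150
 149 150 150 149 149 148]
w7 90 [ 22  19  21  22  26  54 106 148 146  93  40  27  63 116 145 152 154 153
 152 135  87  89 135 152]
w7 99 [ 21  20  22  23  25  54 106 148 146  93  42  26  26  33  38  40  39  39
  52  59  51  88 137 154]
w7 109 [132  81  80 130 149 150 150 149 142 112  59  14   4   6  35  88 139 146
 104  49  38  83 133 147]
w7 114 [132  82  80 132 150 150 151 151 144 114  59  15   5   7  34  89 139 146
 104  50  44  90 137 151]
w8 80 [ 20  19  21  20  24  51 103 144 140  89  40  27  60 109 137 144 145 144
 145 145 144 145 144 144]
w8 90 [(30, np.int64(100), np.int64(99), np.int64(97)), (31, np.int64(49), np.int64(49), np.int64(49)), (32, np.int64(22), np.int64(22), np.int64(24)), (33, np.int64(19), np.int64(19), np.int64(22)), (34, np.int64(19), np.int64(20), np.int64(22)), (35, np.int64(22), np.int64(22), np.int64(24)), (36, np.int64(25), np.int64(25), np.int64(26)), (37, np.int64(55), np.int64(51), np.int64(51)), (38, np.int64(114), np.int64(105), np.int64(103)), (39, np.int64(162), np.in
[... 1806 characters left out ...]
.int64(148), np.int64(143)), (48, np.int64(152), np.int64(150), np.int64(144)), (49, np.int64(151), np.int64(149), np.int64(144)), (50, np.int64(151), np.int64(149), np.int64(144)), (51, np.int64(150), np.int64(149), np.int64(143)), (52, np.int64(135), np.int64(134), np.int64(129)), (53, np.int64(94), np.int64(92), np.int64(89)), (54, np.int64(98), np.int64(97), np.int64(94)), (55, np.int64(136), np.int64(134), np.int64(130))]
w8 114 [129  73  20   6   4  11  66 126 152 139  78  26  46  96 135 147 147 146
 147 147 147 147 147 148]
24.6083 [ 0.54557229 -0.26974812  0.12360233] [ 0.0004 -0.0003  0.     -0.0002  0.0002  0.0004  0.0006]
vee area change 1089
collar px [12.33333333  7.83333333] 18
```

```bash
python3 - <<'E'
from h import *
print(top(405.8,197.3,.082))
s=sense(); print(s["position"],s["finger_gap"],s["wrist_force"],s["time_s"])
finish_job()
E
```

```text
[ 0.63835511 -0.09913982  0.082     ]
[ 0.54558324 -0.26973339  0.12360106] 0.016198190871292734 [-0.96503318  8.80434216  4.79309807] 24.6583
the job is handed in; nothing more can be done
```

The job is done and handed in at about 24.7 s. The brass-collared arbor lies in the two white vees, collar towards the fixed head. The gripper is still holding the yellow knob with the sprung centre drawn back.

**Last checks**
- **Cursor:** its white line is about 0.5 pixel (roughly 0.3 mm) from the red index line in the wrist image. The pull is about 20.7 mm and the arm is still.
- **Grip:** the fingers hold the knob at a 16 mm gap with about 9 N of spring load.
- **Arbor:** before the pull it was level, its axis at about 75.5 mm, and its middle within a few millimetres of midway. After the pull, the overhead camera puts the collar's y within 1 mm of the expected place. Its x reads about 4 mm off, from a blob of only 18 pixels.

**What failed or disagreed**
- **First grasp:** it closed on nothing. The wrist depth image put the fingertips about 33 mm further back than the description says. I corrected for that and the second grasp held.
- **Pull:** the arm gave about 4 mm against the spring, so I commanded further to compensate.
- **Final pictures:** I had used up the 12 views, so the last check was by pixel values rather than by eye. One of those, comparing the vee area before and after, was inconclusive, probably because the arm was over it in the earlier picture.
- **Other things on the bench:** I did not measure them at the end. I saw no contact, and the blue arbor was in place after I lifted the brass one.

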